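# Set up a hub bearing race with the bottom driver disc of the stack

## Task

Get the wheel hub ready for driving in its bearing race: set the larger of the two loose bearing races down in the counterbore of the hub, and seat the largest driver disc on that race, spigot down. That disc is at the bottom of the stack on the spindle, so first take the two smaller discs off and lay them flat, side by side, on the rubber mat; only when the large disc is in place put them back on the spindle, the middle one below and the smallest on top. Leave the smaller race where it lies.

Things in the scene. Friction and masses are not known exactly. Their poses are not given: they have to be found in the camera images.
- hub: dark steel wheel hub, fixed, mouth up: flange 132 mm wide, to 17 mm high with bolts; barrel 90 mm wide, 48 mm high. Counterbore 66 mm wide down to a shoulder 36 mm up, mouth chamfered to 78 mm over the top 6 mm. The seated race stands from 36 to 58 mm: hold it by its top 9 mm and let go just above the shoulder. Origin: centre of underside, z up
- spindle: storage spindle, fixed: dark round base 84 mm wide, 10 mm high, with an upright 12 mm post that tapers over its last 10 mm to a 4 mm tip 68 mm above the bench. Origin: centre of the underside, z up. The first disc on it has its origin at 10 mm, the next at 26 mm, the third at 42 mm
- mat: square black ribbed rubber mat, fixed, 160 x 160 mm, 4 mm thick, flat on the bench: the side area. Origin: centre of the underside, x and y along its edges
- disc_large: Largest (flange 60 mm wide) aluminium driver disc: flange 11 mm high over a tapered spigot 5 mm high (42 to 47 mm across) on its underside, 16 mm high in all, 19 mm bore. Grip the flange edge from above. Origin: centre of its underside, z up. Starts as the bottom disc. Ends with the spigot in the race's mouth, flange on the race's top, origin 53 mm above the hub's
- disc_mid: Middle (flange 50 mm wide) aluminium driver disc: flange 11 mm high over a tapered spigot 5 mm high (38 to 43 mm across) on its underside, 16 mm high in all, 19 mm bore. Grip the flange edge from above. Origin: centre of its underside, z up. Starts second on the spindle, ends lowest on it
- disc_small: Smallest (flange 40 mm wide) aluminium driver disc: flange 11 mm high over a tapered spigot 5 mm high (31 to 34 mm across) on its underside, 16 mm high in all, 19 mm bore. Grip the flange edge from above. Origin: centre of its underside, z up. Starts on top of the stack, ends on the middle disc
- race_large: the larger bearing race: plain bright steel ring lying on the bench, 62 mm outside, 22 mm high, bore tapering from 52 mm at the top to 45 mm at the bottom. Origin: centre of the underside, z up
- race_small: the smaller bearing race, not for this hub: ring 50 mm outside, 18 mm high. Origin: centre of the underside. Leave it alone

How it is judged:
By the outcome, as a careful person would: the job done as asked, in the order asked, and still so for the second after the job is handed in, with the robot touching nothing.
It also fails if it takes over 131 s, if anything falls off the work surface, if the arm or the gripper's body presses on something with over 40 N, if the wrist force passes 120 N, or if a joint passes its speed limit or range.

## Robot

A 7-joint arm with a two-finger parallel gripper is mounted at the origin on a cart in front of the work surface, level with it; the furniture and walls round the work are solid. World frame = base frame: x ahead of the robot, y to its left, z up, the work surface at z = 0. Lengths are in m, angles in rad, forces in N, time in s.
With the tool pointing down it reaches from about 0.35 to 0.9 m from the base axis. Payload 19.9 kg.
Tool frame: the origin (TCP) lies between the finger pads; the fingertips stand 11 mm ahead of it and the grasp point (between the pads) lies 8 mm behind it; z points along the fingers, y is the line along which they close (so a half turn about z gives the same grasp; the last joint's range is limited). The gripper opens to 85 mm and grips with 20 to 120 N. Pads are 22 mm wide; open, the fingers measure 114 mm over their backs; the gripper's body (76 mm by 85 mm) begins 54 mm behind the grasp point. The pads swing forward as they close: fully open they stand 13 mm farther back than shut.
Start: joints at [-1.351, 0.417, -0.01, 1.614, 0.005, 1.111, -0.053], TCP at [0.162, 0.604, 0.242] pointing down, gripper open.
Joint ranges: [-2.81, 2.81], [-0.39, 2.02], [-1.27, 1.25], [0.06, 2.57], [-1.19, 4.33], [0.19, 2], [-2.82, 2.82]. Speed limits (rad/s): [1.89, 1.89, 2.39, 2.39, 3.01, 3.01, 3.01].

## Interface

Orientations are given as a unit quaternion [w, x, y, z].
In Python, from cell import arm gives the robot as it stands.
- The arm moves only by the shell command python3 nudge.py 'ROWS' [OPENING] [FORCE]. ROWS is a JSON list of rows, 1 to 12 of them, each of 6 numbers: dx, dy, dz in m, then a rotation vector rx, ry, rz in rad; each row is the pose to reach, as a shift and turn from the pose commanded when the command began, along the tool's axes at that moment; what a row does not reach only later rows make up. A row lasts 1/10 s, in which the tool goes at most 0.05 m and 0.15 rad, less where a joint would pass 70% of its speed; a pose out of reach is approached as far as the arm can. OPENING is the finger opening in m, set as the command begins (- or left out keeps the last). The fingers move at their own pace and stop on an object; FORCE is the grip in N (left out, the last holds). Time passes only in rows, so rows that do not move let the fingers close. It prints the time, the measured TCP pose, the force, the opening and the grip force at its end.
- arm.sense(): the state, without advancing time (a new reading comes with each control period).
- arm.snapshot(name): name is "scene" or "top" or "wrist"; returns the picture (420x560x3 uint8, red, green, blue); there is no depth.
- arm.calibration(name): a dict with "intrinsics" (3x3 intrinsics, pixels), "view" (4x4, takes a point from world to camera coordinates). Camera axes: x right, y up, looking along -z (the intrinsics and any distortion apply to the point x, -y, -z); pixel columns grow to the right and rows downward; lengths in m; the calibration is good to about 2 mm. A picture is of the moment at which its call begins: read the wrist's pose just before it. calibration takes no time and is no camera call; for the wrist camera it gives the pose at the moment of the call.
- arm.job_done(): hands the job in; it is judged then, once.
The state is a dict: "clock": time; "joint_positions": joint angles; "joint_velocities": joint speeds; "joint_efforts": joint torques, N m; "tool_pos": TCP position; "tool_rot": TCP orientation; "ft_force": force on the tool from outside, world axes, zero at the start; "moment": the same for the moment, N m; "opening": finger opening in m; "gripper_force": force on a finger pad.
Only numpy, scipy, OpenCV 4.12 (cv2) and the standard library are available. Lean on these libraries where they do the work, as an engineer would, in place of code of your own. Each camera call takes 0.05 s, during which the arm holds its last target. There are 200 camera calls.

## Working session

There is one attempt and no reset: what is moved stays moved. The work goes in short steps, Python scripts to look and compute and a shell command to move; the robot and the scene stay as the last step left them, time stands still between calls to the robot, and variables do not carry over. Pictures are saved under pics/ and viewed, at most 14 in all, crops included, and the job is handed in when it is done.

```bash
ls; mkdir -p pics; python3 - <<'E'
from cell import arm
import cv2,numpy as np
for n in ["scene","top","wrist"]:
    c=arm.calibration(n);print(n,np.round(c["intrinsics"],1).tolist(),np.round(c["view"],4).tolist(),[k for k in c])
    cv2.imwrite(f"pics/{n}0.png",arm.snapshot(n)[:,:,::-1])
s=arm.sense();print(s)
E
```

```text
cell.py
nudge.py
pics
scene [[398.4, 0.0, 278.0], [0.0, 398.4, 205.8], [0.0, 0.0, 1.0]] [[-0.7617, -0.6479, 0.0073, 0.5254], [0.3831, -0.4412, 0.8115, -0.2088], [-0.5226, 0.6209, 0.5843, -0.9347], [0.0, 0.0, 0.0, 1.0]] ['intrinsics', 'view']
top [[487.1, 0.0, 280.9], [0.0, 487.1, 209.2], [0.0, 0.0, 1.0]] [[0.0162, -0.9999, 0.0014, 0.1535], [0.9963, 0.0162, 0.0849, -0.5508], [-0.0849, 0.0, 0.9964, -1.0781], [0.0, 0.0, 0.0, 1.0]] ['intrinsics', 'view']
wrist [[335.7, 0.0, 280.5], [0.0, 335.7, 209.5], [0.0, 0.0, 1.0]] [[0.2584, 0.966, -0.001, -0.625], [-0.9192, 0.2456, -0.3078, 0.0403], [-0.2971, 0.0805, 0.9515, -0.3787], [0.0, 0.0, 0.0, 1.0]] ['intrinsics', 'view']
{'clock': 0.15, 'joint_positions': array([-1.35046531,  0.41783894, -0.01029134,  1.61401852,  0.00473224,
        1.11070607, -0.05299192]), 'joint_velocities': array([-0.00029076, -0.00305228, -0.00015929, -0.00184247,  0.00064508,
       -0.0017481 ,  0.00020801]), 'joint_efforts': array([ 5.36947173e-04, -8.64738607e+01,  6.79057483e-01, -4.35055304e+01,
        1.90889166e-02,  5.69170254e-03,  7.52727630e-06]), 'tool_pos': array([0.1617365 , 0.60345027, 0.24181005]), 'tool_rot': array([-5.88211988e-06,  1.30532274e-01,  9.91443947e-01, -4.74430097e-04]), 'ft_force': array([ 0.05045126, -0.02297768, -0.46179979]), 'moment': array([ 0.04719999, -0.01760238, -0.00956153]), 'gripper_force': 0.0, 'opening': 0.08523697627107119}
```

View pics/top0.png

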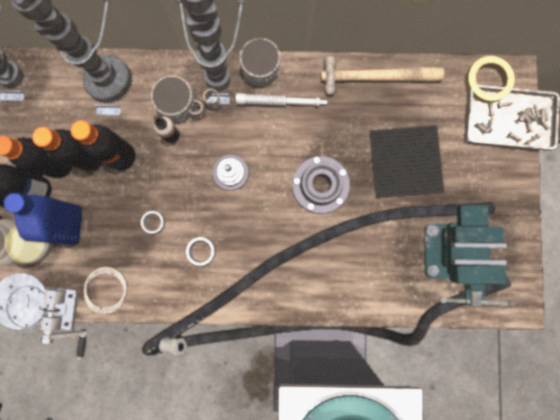

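View pics/scene0.png

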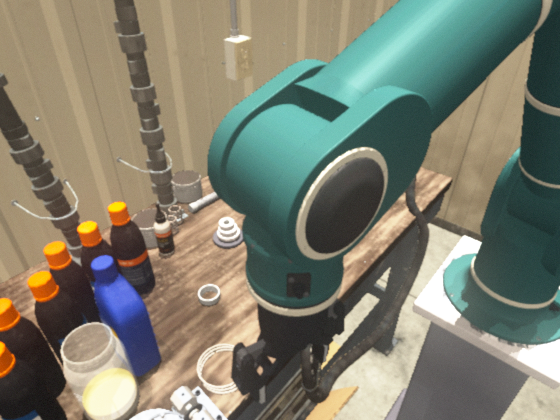

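The top view shows the hub at about (322,184), the spindle stack at (231,172), the mat at (406,162), the large race at (200,251) and the small race at (152,222). The scene view shows the stack at (228,232) and one race at (208,294), with the arm covering the rest. Next I'll fit circles in the top view.

```bash
cat > h.py <<'E'
import numpy as np,cv2,json
from scipy.spatial.transform import Rotation as R
from cell import arm
def cam(n):
    c=arm.calibration(n);return np.array(c["intrinsics"]),np.array(c["view"])
def proj(C,P):
    K,V=C;P=np.atleast_2d(P);p=P@V[:3,:3].T+V[:3,3];p=p*[1,-1,-1];q=p@K.T;return q[:,:2]/q[:,2:]
def ray(C,uv):
    K,V=C;d=np.linalg.inv(K)@[uv[0],uv[1],1]*[1,-1,-1];Rt=V[:3,:3].T
    return -Rt@V[:3,3],Rt@d
def onz(C,uv,z):
    o,d=ray(C,uv);return o+d*(z-o[2])/d[2]
def tri(obs):  # [(C,uv),...] -> point, residual
    A=np.zeros((3,3));b=np.zeros(3);L=[]
    for C,uv in obs:
        o,d=ray(C,uv);d/=np.linalg.norm(d);M=np.eye(3)-np.outer(d,d);A+=M;b+=M@o;L.append((o,M))
    p=np.linalg.solve(A,b);return p,max(np.linalg.norm(M@(p-o)) for o,M in L)
def rot(q): return R.from_quat([q[1],q[2],q[3],q[0]])
def go(target,yaw=None):
    """shift in tool axes (and turn) from now to target; yaw = heading of tool y (closing line), tool down"""
    s=arm.sense();r=rot(s["tool_rot"]);d=r.inv().apply(np.array(target)-s["tool_pos"])
    w=np.zeros(3)
    if yaw is not None:
        best=None
        for k in range(-2,3):
            y=yaw+k*np.pi;yv=np.array([np.cos(y),np.sin(y),0]);z=np.array([0,0,-1.]);x=np.cross(yv,z)
            w1=(r.inv()*R.from_matrix(np.c_[x,yv,z])).as_rotvec()
            if best is None or np.linalg.norm(w1)<np.linalg.norm(best): best=w1
        w=best
    print("pos",s["tool_pos"].round(4),"shift",d.round(4),"turn",w.round(3),"clk",s["clock"]);return d,w
def snap(n,f):
    C=cam(n);im=arm.snapshot(n)[:,:,::-1].copy();cv2.imwrite(f"pics/{f}.png",im)
    json.dump([C[0].tolist(),C[1].tolist()],open(f"pics/{f}.json","w"));return C,im
def load(f):
    a,b=json.load(open(f"pics/{f}.json"));return (np.array(a),np.array(b)),cv2.imread(f"pics/{f}.png")
E
python3 - <<'E'
from h import *
C=cam("top");json.dump([C[0].tolist(),C[1].tolist()],open("pics/top0.json","w"))
for n,uv,z in [("hub",(322,183),.05),("spin",(231,171),.06),("mat",(406,162),.004),("RL",(200,251),.022),("RS",(152,222),.018)]:
    print(n,onz(C,uv,z).round(3))
s=arm.sense();print(rot(s["tool_rot"]).as_matrix().round(3))
K,V=cam("wrist");print("wrist cam pos",(-V[:3,:3].T@V[:3,3]).round(3))
im=cv2.imread("pics/top0.png");cv2.imwrite("pics/topc.png",cv2.resize(im[110:290,130:450],None,fx=2.5,fy=2.5,interpolation=cv2.INTER_CUBIC))
E
```

```text
hub [0.606 0.072 0.05 ]
spin [0.628 0.274 0.06 ]
mat [ 0.665 -0.126  0.004]
RL [0.451 0.343 0.022]
RS [0.515 0.454 0.018]
[[-0.966  0.259 -0.   ]
 [ 0.259  0.966 -0.001]
 [-0.    -0.001 -1.   ]]
wrist cam pos [0.086 0.624 0.372]
```

View pics/topc.png

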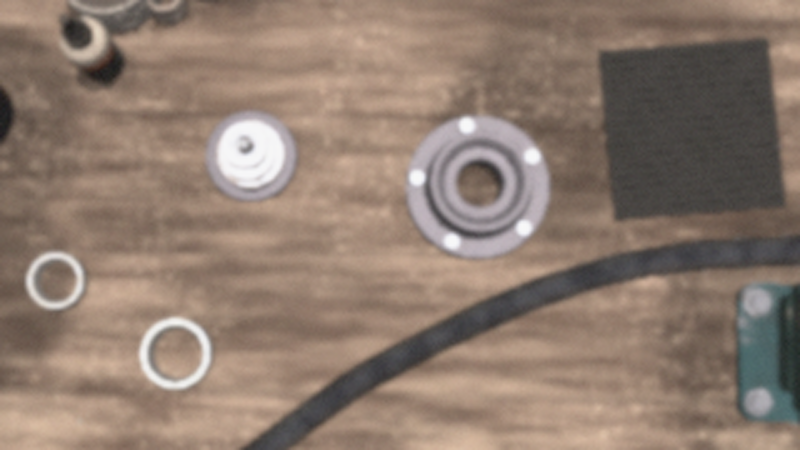

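The crop shows the hub (lip centre about (480,182)), the five bolts, the stack (245,150), the large race (175,353), the small race (55,281) and the mat. The positions look plausible, so I'll move the wrist camera above them.

```bash
R='[-0.419,-0.25,0,0,0,-0.262]'; python3 nudge.py '[[-0.419,-0.25,0,0,0,-0.262],[-0.419,-0.25,0,0,0,-0.262],[-0.419,-0.25,0,0,0,-0.262],[-0.419,-0.25,0,0,0,-0.262],[-0.419,-0.25,0,0,0,-0.262],[-0.419,-0.25,0,0,0,-0.262],[-0.419,-0.25,0,0,0,-0.262],[-0.419,-0.25,0,0,0,-0.262],[-0.419,-0.25,0,0,0,-0.262],[-0.419,-0.25,0,0,0,-0.262],[-0.419,-0.25,0,0,0,-0.262],[-0.419,-0.25,0,0,0,-0.262]]'
python3 - <<'E'
from h import *
snap("wrist","w1");go([.5,.25,.24],np.pi/2)
E
```

```text
clock: 1.35
tool_pos: [0.502, 0.2531, 0.242]
tool_rot: [-0.0, 0.001, 1.0, -0.0]
ft_force: [0.1, 0.7, 1.5]
opening: 0.0854
gripper_force: 0.0
pos [0.5014 0.2541 0.2421] shift [ 0.0014 -0.0041  0.0021] turn [-0.    -0.001  0.   ] clk 1.4
```

View pics/w1.png

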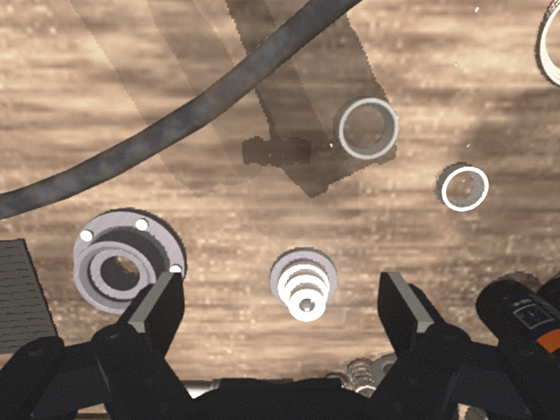

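The wrist view shows the hub rim at (118,270), the stack top at (306,305), the large race at (367,128), the small race at (463,187) and the hose across the top left. I'll take a second view from a shifted place.

```bash
python3 nudge.py '[[0,-0.05,0,0,0,0],[0,-0.1,0,0,0,0],[0,-0.15,0,0,0,0],[0,-0.17,0,0,0,0],[0,-0.17,0,0,0,0]]'
cat >> h.py <<'E'
from scipy.optimize import minimize
def gradimg(im):
    g=cv2.GaussianBlur(cv2.cvtColor(im,cv2.COLOR_BGR2GRAY),(0,0),1.2).astype(np.float32)
    return cv2.Sobel(g,cv2.CV_32F,1,0),cv2.Sobel(g,cv2.CV_32F,0,1)
TH=np.linspace(0,2*np.pi,180,endpoint=False)
def score(p,views,circ):
    """circ: list of (dz,r); edge strength along projected circles' normals"""
    t=0
    for C,(gx,gy) in views:
        for dz,r in circ:
            P=np.c_[p[0]+r*np.cos(TH),p[1]+r*np.sin(TH),np.full(180,p[2]+dz)];q=proj(C,P).astype(np.float32)
            tan=np.roll(q,-1,0)-np.roll(q,1,0);n=np.c_[tan[:,1],-tan[:,0]];n/=np.linalg.norm(n,axis=1)[:,None]+1e-9
            a=cv2.remap(gx,q[:,:1],q[:,1:],1)[:,0];b=cv2.remap(gy,q[:,:1],q[:,1:],1)[:,0]
            t+=np.minimum(abs(a*n[:,0]+b*n[:,1]),150).mean()
    return t/len(views)/len(circ)
def fit(p0,files,circ,span=.012,zfree=True,n=300):
    views=[(load(f)[0],gradimg(load(f)[1])) for f in files];rng=np.random.default_rng(0)
    S=np.array([span,span,span*.7 if zfree else 0])
    c=[np.array(p0)+rng.uniform(-1,1,3)*S for _ in range(n)];c.sort(key=lambda p:-score(p,views,circ))
    best=None
    for p in c[:5]:
        f=(lambda x:-score([x[0],x[1],x[2] if zfree else p0[2]],views,circ))
        r=minimize(f,p,method="Nelder-Mead",options=dict(initial_simplex=p+np.vstack([np.zeros(3),np.eye(3)*.002])))
        if best is None or r.fun<best.fun: best=r
    return best.x,-best.fun
E
python3 - <<'E'
from h import *
snap("wrist","w2")
O={"hubrim":((.606,.072,.048),[(0,.039),(0,.045)]),"spinbase":((.628,.274,.01),[(0,.042)]),"small":((.628,.274,.058),[(0,.020)]),"mid":((.628,.274,.042),[(0,.025)]),"lrg":((.628,.274,.026),[(0,.03)]),
"RL":((.451,.343,.022),[(0,.031),(0,.026)]),"RS":((.515,.454,.018),[(0,.025)])}
for n,(p,c) in O.items():
    for fs in (["w1","w2"],["top0"],["w1","w2","top0"]):
        if n=="RS" and "w2" in fs: fs=[f for f in fs if f!="w2"]
        x,s=fit(p,fs,c,zfree=len(fs)>1);print(n,fs,x.round(4),round(s,1))
go([.5,.08,.24])
E
```

```text
clock: 1.9
tool_pos: [0.5015, 0.0819, 0.2426]
tool_rot: [0.0, 0.001, 1.0, -0.0]
ft_force: [0.1, 0.9, -0.7]
opening: 0.0855
gripper_force: 0.0
hubrim ['w1', 'w2'] [0.6077 0.0722 0.0462] 91.2
hubrim ['top0'] [0.6017 0.0758 0.049 ] 87.7
hubrim ['w1', 'w2', 'top0'] [0.6086 0.0716 0.045 ] 82.7
spinbase ['w1', 'w2'] [0.6365 0.282  0.0039] 83.9
spinbase ['top0'] [0.6241 0.2784 0.0118] 69.6
spinbase ['w1', 'w2', 'top0'] [0.6364 0.2821 0.0036] 76.6
small ['w1', 'w2'] [0.6359 0.2819 0.0563] 134.2
small ['top0'] [0.6398 0.2692 0.0587] 81.8
small ['w1', 'w2', 'top0'] [0.6372 0.2827 0.0543] 109.5
mid ['w1', 'w2'] [0.6406 0.2844 0.0441] 109.4
mid ['top0'] [0.6271 0.2727 0.043 ] 85.8
mid ['w1', 'w2', 'top0'] [0.6375 0.2799 0.0499] 99.1
lrg ['w1', 'w2'] [0.6325 0.2801 0.0251] 116.4
lrg ['top0'] [0.6335 0.2796 0.0278] 147.7
lrg ['w1', 'w2', 'top0'] [0.6331 0.2802 0.0244] 126.1
RL ['w1', 'w2'] [0.4514 0.3427 0.0205] 130.3
RL ['top0'] [0.4517 0.344  0.0232] 137.7
RL ['w1', 'w2', 'top0'] [0.4516 0.3444 0.018 ] 131.1
RS ['w1'] [0.5149 0.4547 0.018 ] 150.0
RS ['top0'] [0.5158 0.455  0.0193] 142.3
RS ['w1', 'top0'] [0.5158 0.4549 0.0179] 146.1
pos [0.5015 0.0839 0.2425] shift [ 0.0015 -0.0039  0.0025] turn [0. 0. 0.] clk 1.95
```

View pics/w2.png

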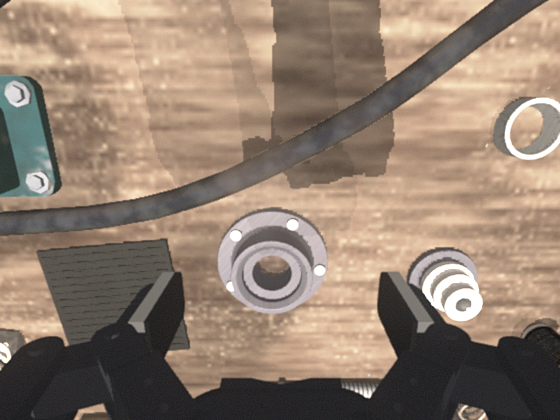

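The second view shows the hub rim at (272,275), the stack at (460,300), the race at (533,128) and the mat at (115,295). Next are joint fits with the z values tied together, plus the mat corners.

```bash
python3 - <<'E'
from h import *
snap("wrist","w3")
st=[(.01,.042),(.026,.03),(.042,.025),(.058,.02)]
hub=[(.048,.045),(.048,.039),(.042,.033),(.017,.066)]
for fs in (["w1","w3"],["top0"],["w1","w3","top0"],["w1","w2","w3"]):
    for zf in (True,False):
        x,s=fit((.632,.28,0),fs,st,zfree=zf);print("stack",fs,x.round(4),round(s,1))
        x,s=fit((.606,.073,0),fs,hub,zfree=zf);print("hub",fs,x.round(4),round(s,1))
        x,s=fit((.451,.343,0),fs,[(.022,.031),(.022,.026)],span=.006,zfree=zf);print("RL",fs,x.round(4),round(s,1))
# mat by dark threshold in top view
C,im=load("top0");g=cv2.GaussianBlur(cv2.cvtColor(im,6),(5,5),0)[115:205,355:460];m=(g<75).astype(np.uint8)
cs,_=cv2.findContours(m,0,2);c=max(cs,key=cv2.contourArea);r=cv2.minAreaRect(c)
bx=cv2.boxPoints(r)+[355,115];P=np.array([onz(C,b,.004) for b in bx]);print(P.round(4),P.mean(0),r)
E
```

```text
stack ['w1', 'w3'] [ 0.6332  0.2805 -0.0011] 94.9
hub ['w1', 'w3'] [ 0.6082  0.0722 -0.0015] 84.9
RL ['w1', 'w3'] [ 0.4515  0.3429 -0.0021] 134.8
stack ['w1', 'w3'] [ 6.326e-01  2.801e-01 -3.000e-04] 94.3
hub ['w1', 'w3'] [ 0.6074  0.0728 -0.0017] 84.0
RL ['w1', 'w3'] [0.4513 0.3422 0.0016] 133.4
stack ['top0'] [0.631  0.2784 0.0254] 83.4
hub ['top0'] [ 0.6126  0.0696 -0.031 ] 86.4
RL ['top0'] [ 0.4518  0.345  -0.0053] 138.3
stack ['top0'] [ 0.6354  0.2817 -0.0007] 82.5
hub ['top0'] [0.6085 0.0719 0.0015] 79.4
RL ['top0'] [0.4517 0.3441 0.0009] 137.8
stack ['w1', 'w3', 'top0'] [ 0.6339  0.2811 -0.0024] 89.2
hub ['w1', 'w3', 'top0'] [ 0.6086  0.0719 -0.0022] 83.2
RL ['w1', 'w3', 'top0'] [ 0.4516  0.3445 -0.0042] 134.2
stack ['w1', 'w3', 'top0'] [ 6.328e-01  2.803e-01 -5.000e-04] 87.9
hub ['w1', 'w3', 'top0'] [ 6.075e-01  7.260e-02 -6.000e-04] 81.6
RL ['w1', 'w3', 'top0'] [4.513e-01 3.430e-01 2.000e-04] 128.8
stack ['w1', 'w2', 'w3'] [ 0.6332  0.2805 -0.0012] 96.5
hub ['w1', 'w2', 'w3'] [ 0.6083  0.0722 -0.0017] 86.3
RL ['w1', 'w2', 'w3'] [ 0.4514  0.3429 -0.0019] 129.9
stack ['w1', 'w2', 'w3'] [ 6.326e-01  2.798e-01 -1.000e-04] 96.1
hub ['w1', 'w2', 'w3'] [ 0.6074  0.0727 -0.0007] 85.2
RL ['w1', 'w2', 'w3'] [0.4513 0.3421 0.0006] 128.7
[[ 0.7336 -0.0412  0.004 ]
 [ 0.7503 -0.1977  0.004 ]
 [ 0.5967 -0.2094  0.004 ]
 [ 0.5804 -0.0547  0.004 ]] [ 0.66525703 -0.12577376  0.004     ] ((50.838802337646484, 46.936546325683594), (65.63011169433594, 67.2459716796875), 84.92039489746094)
```

The estimates agree to about 1–2 mm across views: race (0.4514, 0.343), hub (0.608, 0.0724), spindle (0.633, 0.2803), mat (0.665, −0.126), and the heights match the text. The fingertip pixels also show that the open tips stand about 2 mm behind the TCP. I'm going for the race.

```bash
python3 nudge.py '[[0.05,0.05,0,0,0,0],[0.05,0.1,0.02,0,0,0],[0.05,0.15,0.04,0,0,0],[0.05,0.2,0.08,0,0,0],[0.05,0.245,0.12,0,0,0],[0.05,0.259,0.16,0,0,0],[0.05,0.259,0.185,0,0,0],[0.05,0.259,0.2,0,0,0],[0.05,0.259,0.215,0,0,0],[0.05,0.259,0.2245,0,0,0],[0.05,0.259,0.2245,0,0,0],[0.05,0.259,0.2245,0,0,0]]' 0.085 60
python3 nudge.py '[[0,0,0,0,0,0],[0,0,0,0,0,0],[0,0,0,0,0,0],[0,0,0,0,0,0],[0,0,0,0,0,0],[0,0,0,0,0,0]]' 0.05 60
python3 - <<'E'
from h import *
snap("wrist","w4");go([.4514,.343,.018])
E
```

```text
clock: 3.2
tool_pos: [0.4522, 0.343, 0.0188]
tool_rot: [0.0, 0.0, 1.0, 0.0]
ft_force: [-0.6, 0.3, 1.4]
opening: 0.0848
gripper_force: 0.0
clock: 3.8
tool_pos: [0.4523, 0.3431, 0.0193]
tool_rot: [0.001, 0.0, 1.0, 0.001]
ft_force: [-5.2, -2.9, 17.7]
opening: 0.0591
gripper_force: 60.6
pos [0.4523 0.3431 0.0193] shift [ 0.0009 -0.0001  0.0013] turn [0. 0. 0.] clk 3.85
```

View pics/w4.png

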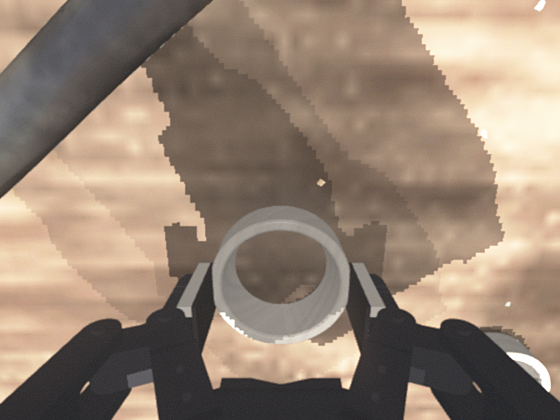

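The view shows the race between the fingers: ring centre about (281,275), pads at x≈210 and 350. The opening reads 59 mm rather than 62 mm, so I'll check the race's centre against the pads.

```bash
python3 - <<'E'
from h import *
print(fit((.4514,.343,.022),["w4"],[(0,.031),(0,.026)],zfree=False,span=.015))
print(fit((.4514,.343,.022),["w4"],[(0,.031),(0,.026)],span=.015))
C,_=load("w4")
for uv in [(210,262),(348,262),(180,315),(385,315)]: print(uv,onz(C,uv,.016).round(4))
print(proj(C,[[.4523,.3431,.0193],[.4523-.011,.312,.014],[.4523+.011,.312,.014]]).round(0))
s=arm.sense();print(s["ft_force"],s["moment"],s["opening"])
E
```

```text
(array([0.44977249, 0.34344998, 0.02327621]), np.float64(70.5739517211914))
(array([0.4510024, 0.3434682, 0.0197065]), np.float64(83.49700927734375))
(210, 262) [0.4415 0.3125 0.016 ]
(348, 262) [0.4415 0.3733 0.016 ]
(180, 315) [0.4689 0.2967 0.016 ]
(385, 315) [0.4689 0.3922 0.016 ]
[[280. 287.]
 [210. 260.]
 [213. 302.]]
[-5.32843362 -2.97568853 18.85607669] [-0.63449475  0.90647557 -0.07334318] 0.059270408167497256
```

Well centred (race x 0.451 against TCP 0.452). I'll lift it and carry it over the hub.

```bash
python3 nudge.py '[[0,0,-0.02,0,0,0],[0,0,-0.05,0,0,0],[0,0,-0.09,0,0,0],[-0.03,-0.04,-0.09,0,0,0],[-0.055,-0.08,-0.09,0,0,0],[-0.08,-0.12,-0.09,0,0,0],[-0.105,-0.16,-0.09,0,0,0],[-0.13,-0.2,-0.09,0,0,0],[-0.15,-0.24,-0.09,0,0,0],[-0.157,-0.265,-0.09,0,0,0],[-0.157,-0.2705,-0.09,0,0,0],[-0.157,-0.2705,-0.09,0,0,0]]'
python3 nudge.py '[[0,0,0,0,0,0],[0,0,0,0,0,0]]'
python3 - <<'E'
from h import *
snap("wrist","w5");snap("scene","s5")
d,_=go([.609,.0724,.0575])
p=arm.sense()["tool_pos"]
print(fit((p[0]-.0013,p[1],p[2]+.0027),["w5"],[(0,.031),(0,.026)],span=.006))
print("hub",fit((.608,.0724,0),["w5"],[(.017,.066)],span=.008,zfree=False))
E
```

```text
clock: 5.05
tool_pos: [0.6087, 0.0714, 0.1081]
tool_rot: [0.0, 0.001, 1.0, -0.0]
ft_force: [-0.1, 1.6, -0.9]
opening: 0.0586
gripper_force: 66.0
clock: 5.25
tool_pos: [0.6085, 0.0739, 0.108]
tool_rot: [0.0, -0.001, 1.0, 0.0]
ft_force: [-1.1, 0.0, -1.9]
opening: 0.059
gripper_force: 66.0
pos [0.6086 0.0735 0.1079] shift [-0.0004 -0.0011  0.0504] turn [0. 0. 0.] clk 5.35
(array([0.60738831, 0.07444724, 0.10791328]), np.float64(65.57868194580078))
hub (array([ 6.06668238e-01,  7.47829372e-02, -3.30447191e-04]), np.float64(59.0349235534668))
```

View pics/w5.png

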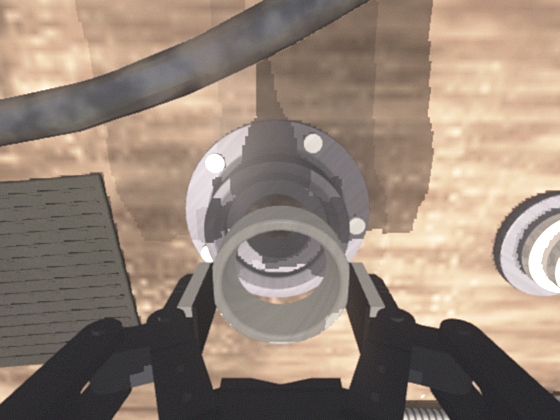

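The race hangs level and centred over the hub (ring (281,282), flange centre x≈278). I'll lower it.

```bash
python3 nudge.py '[[0,0,0.025,0,0,0],[0,0,0.04,0,0,0],[0,0,0.045,0,0,0],[0,0,0.048,0,0,0],[0,0,0.05,0,0,0],[0,0,0.0505,0,0,0],[0,0,0.0505,0,0,0]]'
python3 nudge.py '[[0,0,0.001,0,0,0],[0,0,0.002,0,0,0],[0,0,0.002,0,0,0]]'
```

```text
clock: 6.05
tool_pos: [0.6091, 0.0723, 0.0578]
tool_rot: [0.0, -0.0, 1.0, 0.0]
ft_force: [0.4, 0.4, -1.2]
opening: 0.0588
gripper_force: 66.0
clock: 6.35
tool_pos: [0.609, 0.0723, 0.0555]
tool_rot: [0.0, -0.0, 1.0, 0.0]
ft_force: [-1.4, -0.2, 1.7]
opening: 0.059
gripper_force: 66.3
```

It has just touched the shoulder at z=0.0555, as expected. I'll release it and rise.

```bash
python3 nudge.py '[[0,0,0,0,0,0],[0,0,0,0,0,0],[0,0,0,0,0,0],[0,0,-0.005,0,0,0],[0,0,-0.03,0,0,0],[0,0,-0.07,0,0,0],[0,0,-0.11,0,0,0],[0,0.03,-0.12,0,0,0],[0,0.07,-0.12,0,0,0],[0,0.11,-0.12,0,0,0],[0,0.11,-0.12,0,0,0],[0,0.11,-0.12,0,0,0]]' 0.082
python3 - <<'E'
from h import *
snap("wrist","w6");go([.633,.2803,.061])
print("race",fit((.6075,.0735,.058),["w6"],[(0,.031),(0,.026)],span=.01))
st=[(.01,.042),(.026,.03),(.042,.025),(.058,.02)]
for fs in (["w6"],["w1","w3","w6"]):print("stack",fit((.633,.2803,0),fs,st,zfree=False,span=.006))
E
```

```text
clock: 7.55
tool_pos: [0.6086, 0.1831, 0.1754]
tool_rot: [0.0, -0.001, 1.0, -0.0]
ft_force: [-0.4, -0.3, 0.6]
opening: 0.0819
gripper_force: 0.0
pos [0.6088 0.1818 0.1754] shift [-0.0242  0.0986  0.1144] turn [0. 0. 0.] clk 7.6
race (array([0.60790051, 0.07275736, 0.05501476]), np.float64(150.0))
stack (array([6.33339926e-01, 2.80572297e-01, 4.65683493e-04]), np.float64(82.3907470703125))
stack (array([0.63271706, 0.28051651, 0.00073219]), np.float64(89.56228637695312))
```

View pics/w6.png

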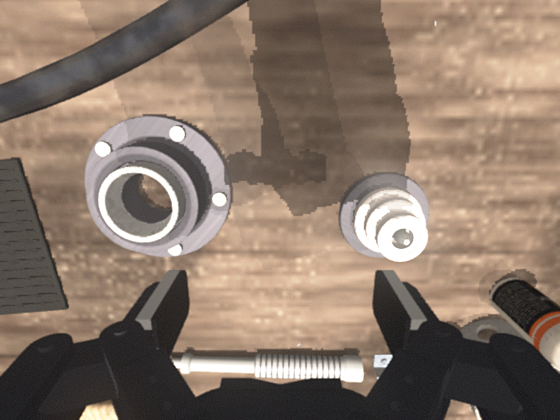

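The race is seated flat in the hub at (0.608, 0.073), ring at (139,203) in the view. The stack is at (402,238). Now for the small disc.

```bash
python3 nudge.py '[[-0.01,0.04,0,0,0,0],[-0.0242,0.08,0,0,0,0],[-0.0242,0.0985,0.02,0,0,0],[-0.0242,0.0985,0.06,0,0,0],[-0.0242,0.0985,0.09,0,0,0],[-0.0242,0.0985,0.105,0,0,0],[-0.0242,0.0985,0.115,0,0,0],[-0.0242,0.0985,0.1185,0,0,0],[-0.0242,0.0985,0.1185,0,0,0],[-0.0242,0.0985,0.1185,0,0,0]]' 0.06
python3 nudge.py '[[0,0,0,0,0,0],[0,0,0,0,0,0],[0,0,0,0,0,0],[0,0,0,0,0,0],[0,0,0,0,0,0]]' 0.03 40
python3 - <<'E'
from h import *
snap("wrist","w7");go([.633,.2805,.057])
print(fit((.633,.2805,.058),["w7"],[(0,.02)],span=.008))
E
```

```text
clock: 8.6
tool_pos: [0.6336, 0.2809, 0.0581]
tool_rot: [0.001, -0.0, 1.0, 0.0]
ft_force: [-0.1, 0.9, -0.8]
opening: 0.0598
gripper_force: 0.0
clock: 9.1
tool_pos: [0.6335, 0.281, 0.058]
tool_rot: [0.001, -0.0, 1.0, 0.0]
ft_force: [-1.8, -1.9, 8.0]
opening: 0.0379
gripper_force: 39.5
pos [0.6334 0.2809 0.058 ] shift [ 0.0004 -0.0004  0.001 ] turn [0. 0. 0.] clk 9.15
(array([0.63601515, 0.2814014 , 0.05460005]), np.float64(85.64570617675781))
```

View pics/w7.png

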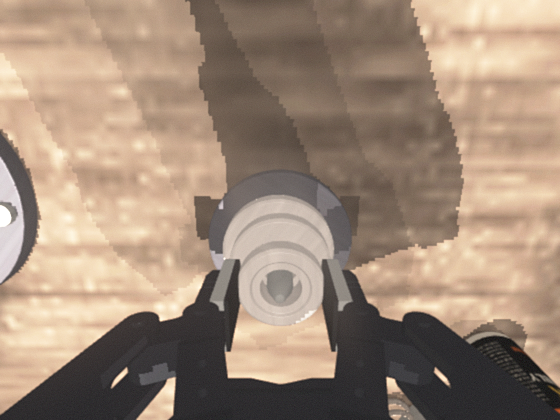

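The small disc is gripped, centred at (281,285) with the post tip visible in its bore. I'll lift it and carry it to the mat at (0.702, −0.126).

```bash
python3 nudge.py '[[0,0,-0.015,0,0,0],[0,0,-0.04,0,0,0],[0,0,-0.065,0,0,0],[-0.01,-0.045,-0.065,0,0,0],[-0.02,-0.09,-0.065,0,0,0],[-0.03,-0.138,-0.065,0,0,0],[-0.04,-0.186,-0.065,0,0,0],[-0.05,-0.234,-0.065,0,0,0],[-0.06,-0.282,-0.065,0,0,0],[-0.0686,-0.33,-0.065,0,0,0],[-0.0686,-0.378,-0.065,0,0,0],[-0.0686,-0.407,-0.055,0,0,0]]'
python3 nudge.py '[[0,0,0.02,0,0,0],[0,0,0.05,0,0,0],[0,0,0.075,0,0,0],[0,0,0.085,0,0,0],[0,0,0.089,0,0,0],[0,0,0.091,0,0,0],[0,0,0.091,0,0,0]]'
python3 - <<'E'
from h import *
snap("top","t8");go([.702,-.126,.0215])
E
```

```text
clock: 10.35
tool_pos: [0.7021, -0.1313, 0.1143]
tool_rot: [0.001, 0.002, 1.0, -0.001]
ft_force: [-0.7, -0.6, -0.4]
opening: 0.0377
gripper_force: 40.4
clock: 11.05
tool_pos: [0.7023, -0.1263, 0.022]
tool_rot: [0.001, -0.0, 1.0, -0.0]
ft_force: [0.4, 1.1, 0.1]
opening: 0.0376
gripper_force: 40.4
pos [ 0.7023 -0.1263  0.0221] shift [0.0003 0.0003 0.0006] turn [0. 0. 0.] clk 11.1
```

```bash
python3 nudge.py '[[0,0,0.001,0,0,0],[0,0,0.0018,0,0,0],[0,0,0.0018,0,0,0]]'
python3 nudge.py '[[0,0,0,0,0,0],[0,0,0,0,0,0],[0,0,0,0,0,0],[0,0,-0.01,0,0,0],[0,0,-0.04,0,0,0],[0,0,-0.08,0,0,0],[0,0.03,-0.1,0,0,0],[0.0,0.06,-0.1,0,0,0],[0,0.1,-0.1,0,0,0],[0,0.1,-0.1,0,0,0],[0,0.1,-0.1,0,0,0]]' 0.066
python3 - <<'E'
from h import *
snap("wrist","w9");go([.633,.2805,.042])
print("small",fit((.702,-.126,.02),["w9"],[(0,.02)],span=.01))
E
```

```text
clock: 11.4
tool_pos: [0.7021, -0.1263, 0.0201]
tool_rot: [0.001, -0.0, 1.0, -0.0]
ft_force: [-2.4, 0.4, 7.9]
opening: 0.0381
gripper_force: 41.2
clock: 12.5
tool_pos: [0.7017, -0.0251, 0.1197]
tool_rot: [0.0, -0.001, 1.0, 0.0]
ft_force: [0.3, -0.6, 0.8]
opening: 0.0662
gripper_force: 0.0
pos [ 0.7017 -0.0266  0.1196] shift [0.0687 0.3072 0.0774] turn [0. 0. 0.] clk 12.55
small (array([ 0.70291498, -0.12375317,  0.02155118]), np.float64(150.0))
```

View pics/w9.png

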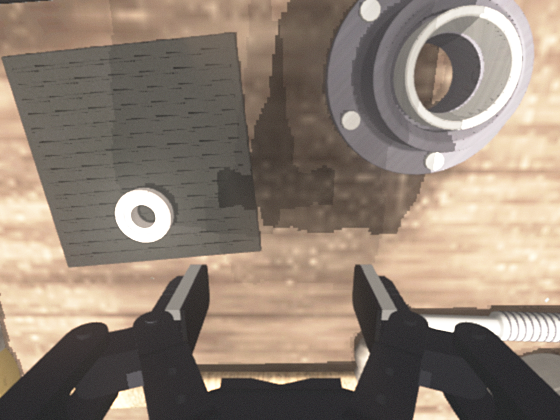

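The small disc lies flat on the mat (disc at (144,214)). Next is the middle disc.

```bash
python3 nudge.py '[[0.01,0.047,0,0,0,0],[0.02,0.095,0,0,0,0],[0.03,0.143,0,0,0,0],[0.04,0.19,0,0,0,0],[0.05,0.238,0,0,0,0],[0.06,0.284,0,0,0,0],[0.0687,0.3071,0,0,0,0],[0.0687,0.3071,0.03,0,0,0],[0.0687,0.3071,0.06,0,0,0],[0.0687,0.3071,0.075,0,0,0],[0.0687,0.3071,0.0806,0,0,0],[0.0687,0.3071,0.0806,0,0,0]]' 0.067
python3 nudge.py '[[0,0,0,0,0,0],[0,0,0,0,0,0],[0,0,0,0,0,0],[0,0,0,0,0,0],[0,0,0,0,0,0]]' 0.04 45
python3 - <<'E'
from h import *
snap("wrist","w10");go([.633,.2805,.039])
print(fit((.633,.2805,.042),["w10"],[(0,.025)],span=.006))
E
```

```text
clock: 13.75
tool_pos: [0.6333, 0.2801, 0.0385]
tool_rot: [-0.0, 0.0, 1.0, -0.0]
ft_force: [0.3, 0.1, 0.1]
opening: 0.0669
gripper_force: 0.0
clock: 14.25
tool_pos: [0.6339, 0.2809, 0.0403]
tool_rot: [0.001, 0.0, 1.0, 0.0]
ft_force: [-0.4, -0.9, 5.8]
opening: 0.0478
gripper_force: 46.1
pos [0.6339 0.2809 0.0403] shift [ 0.0009 -0.0004  0.0012] turn [0. 0. 0.] clk 14.3
(array([0.63328483, 0.28149547, 0.037755  ]), np.float64(89.72704315185547))
```

```bash
python3 nudge.py '[[0,0,-0.015,0,0,0],[0,0,-0.045,0,0,0],[0,0,-0.07,0,0,0],[0,-0.045,-0.07,0,0,0],[0.002,-0.09,-0.07,0,0,0],[0.006,-0.138,-0.07,0,0,0],[0.006,-0.186,-0.07,0,0,0],[0.006,-0.234,-0.07,0,0,0],[0.006,-0.282,-0.07,0,0,0],[0.006,-0.33,-0.07,0,0,0],[0.006,-0.378,-0.07,0,0,0],[0.006,-0.407,-0.06,0,0,0]]'
python3 nudge.py '[[0,0,0.02,0,0,0],[0,0,0.05,0,0,0],[0,0,0.07,0,0,0],[0,0,0.076,0,0,0],[0,0,0.079,0,0,0],[0,0,0.0805,0,0,0],[0,0,0.0805,0,0,0]]'
python3 - <<'E'
from h import *
go([.628,-.126,.0183])
E
```

```text
clock: 15.5
tool_pos: [0.6276, -0.1309, 0.1015]
tool_rot: [0.002, 0.002, 1.0, -0.001]
ft_force: [0.6, -0.1, -0.5]
opening: 0.0475
gripper_force: 46.7
clock: 16.2
tool_pos: [0.6276, -0.1262, 0.0191]
tool_rot: [0.001, -0.0, 1.0, -0.0]
ft_force: [-1.0, 0.2, -0.1]
opening: 0.0475
gripper_force: 46.7
pos [ 0.6276 -0.1262  0.0191] shift [-0.0004  0.0002  0.0008] turn [0. 0. 0.] clk 16.2
```

```bash
python3 nudge.py '[[0,0,0.001,0,0,0],[0,0,0.001,0,0,0]]'
python3 nudge.py '[[0,0,0,0,0,0],[0,0,0,0,0,0],[0,0,0,0,0,0],[0,0,-0.01,0,0,0],[0,0,-0.04,0,0,0],[0,0,-0.08,0,0,0],[0.04,0.03,-0.1,0,0,0],[0.04,0.07,-0.1,0,0,0],[0.04,0.1,-0.1,0,0,0],[0.04,0.1,-0.1,0,0,0],[0.04,0.1,-0.1,0,0,0]]' 0.078
python3 - <<'E'
from h import *
snap("wrist","w11");go([.633,.2805,.024])
print("small",fit((.7023,-.125,.02),["w11"],[(0,.02)],span=.006))
print("mid",fit((.628,-.126,.02),["w11"],[(0,.025)],span=.008))
E
```

```text
clock: 16.4
tool_pos: [0.6276, -0.1262, 0.0182]
tool_rot: [0.001, -0.0, 1.0, -0.0]
ft_force: [-2.2, 0.9, 10.1]
opening: 0.0473
gripper_force: 47.7
clock: 17.5
tool_pos: [0.5871, -0.0257, 0.1176]
tool_rot: [0.0, -0.001, 1.0, -0.0]
ft_force: [-0.1, 0.3, 0.6]
opening: 0.0783
gripper_force: 0.0
pos [ 0.5871 -0.0268  0.1174] shift [-0.0459  0.3074  0.0933] turn [0. 0. 0.] clk 17.55
small (array([ 0.72584684, -0.13296565, -0.0126813 ]), np.float64(49.03681182861328))
mid (array([ 0.62438625, -0.12299686,  0.02152439]), np.float64(134.54867553710938))
```

View pics/w11.png

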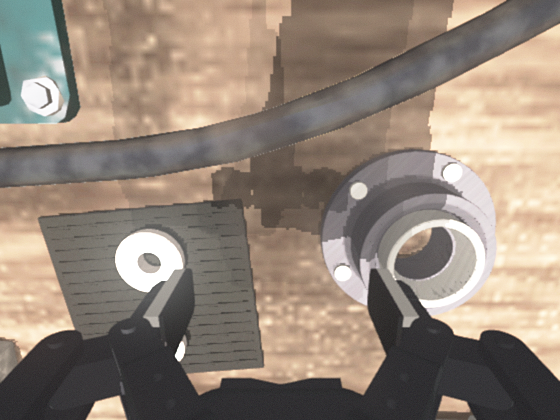

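The middle disc is flat on the mat at (149,260), and the small one is partly hidden behind the finger at (178,348). Now the large disc.

```bash
python3 nudge.py '[[-0.008,0.047,0,0,0,0],[-0.016,0.095,0,0,0,0],[-0.024,0.143,0,0,0,0],[-0.032,0.19,0,0,0,0],[-0.038,0.238,0,0,0,0],[-0.0459,0.284,0,0,0,0],[-0.0459,0.3073,0,0,0,0],[-0.0459,0.3073,0.035,0,0,0],[-0.0459,0.3073,0.07,0,0,0],[-0.0459,0.3073,0.087,0,0,0],[-0.0459,0.3073,0.0945,0,0,0],[-0.0459,0.3073,0.0945,0,0,0]]' 0.078
python3 nudge.py '[[0,0,0,0,0,0],[0,0,0,0,0,0],[0,0,0,0,0,0],[0,0,0,0,0,0],[0,0,0,0,0,0]]' 0.05 55
python3 - <<'E'
from h import *
snap("wrist","w12");go([.633,.2805,.022])
print(fit((.633,.2805,.026),["w12"],[(0,.03)],span=.006))
E
```

```text
clock: 18.75
tool_pos: [0.6331, 0.2804, 0.0222]
tool_rot: [-0.0, 0.0, 1.0, -0.0]
ft_force: [-0.1, -0.1, 0.1]
opening: 0.0781
gripper_force: 0.0
clock: 19.25
tool_pos: [0.6339, 0.2813, 0.0247]
tool_rot: [0.001, 0.0, 1.0, 0.0]
ft_force: [-2.7, -1.9, 8.6]
opening: 0.0575
gripper_force: 57.5
pos [0.6339 0.2813 0.0247] shift [ 0.0009 -0.0008  0.0027] turn [0. 0. 0.] clk 19.3
(array([0.63290414, 0.28173126, 0.02271194]), np.float64(101.06804656982422))
```

```bash
python3 nudge.py '[[0,0,-0.015,0,0,0],[0,0,-0.05,0,0,0],[0,0,-0.085,0,0,0],[0.005,-0.04,-0.085,0,0,0],[0.01,-0.085,-0.085,0,0,0],[0.02,-0.133,-0.085,0,0,0],[0.0255,-0.18,-0.085,0,0,0],[0.0255,-0.208,-0.085,0,0,0],[0.0255,-0.208,-0.085,0,0,0],[0.0255,-0.208,-0.085,0,0,0],[0.0255,-0.208,-0.085,0,0,0]]'
python3 - <<'E'
from h import *
snap("wrist","w13");p=arm.sense()["tool_pos"];go([.6085,.0728,.0677])
x,s=fit((p[0]-.001,p[1],p[2]+.0013),["w13"],[(0,.03)],span=.006);print(x,s,x-p)
E
```

```text
clock: 20.4
tool_pos: [0.6076, 0.0745, 0.1083]
tool_rot: [0.0, -0.001, 1.0, 0.0]
ft_force: [0.6, 1.1, -0.9]
opening: 0.0571
gripper_force: 59.3
pos [0.6075 0.0746 0.108 ] shift [-0.001  -0.0019  0.0403] turn [0. 0. 0.] clk 20.45
[0.60690449 0.07500515 0.10586313] 83.84685516357422 [-0.00058273  0.0003563  -0.00216728]
```

View pics/w13.png

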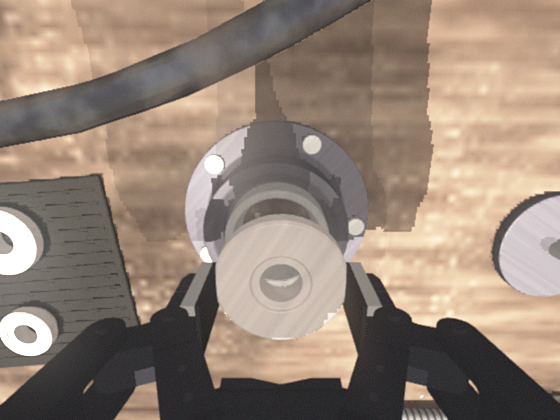

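The large disc hangs level over the race (disc centre (281,281)), and the other two lie flat on the mat. I'll lower it.

```bash
python3 nudge.py '[[-0.001,0,0.015,0,0,0],[-0.001,0,0.026,0,0,0],[-0.001,0,0.032,0,0,0],[-0.001,0,0.035,0,0,0],[-0.001,0,0.037,0,0,0],[-0.001,0,0.038,0,0,0],[-0.001,0,0.038,0,0,0]]'
python3 nudge.py '[[0,0,0.001,0,0,0],[0,0,0.002,0,0,0],[0,0,0.002,0,0,0]]'
```

```text
clock: 21.15
tool_pos: [0.6084, 0.0732, 0.0696]
tool_rot: [0.0, -0.0, 1.0, -0.0]
ft_force: [-0.2, 0.7, -0.8]
opening: 0.0572
gripper_force: 59.3
clock: 21.45
tool_pos: [0.6084, 0.0732, 0.0677]
tool_rot: [0.0, -0.0, 1.0, 0.0]
ft_force: [-0.3, -0.0, 2.0]
opening: 0.0569
gripper_force: 59.6
```

It has seated exactly at 0.0677 with light contact. I'll release it and move off to the mat side.

```bash
python3 nudge.py '[[0,0,0,0,0,0],[0,0,0,0,0,0],[0,0,0,0,0,0],[0,0,-0.01,0,0,0],[0,0,-0.04,0,0,0],[0,0,-0.08,0,0,0],[0.05,-0.03,-0.08,0,0,0],[0.08,-0.07,-0.08,0,0,0],[0.08,-0.1,-0.08,0,0,0],[0.08,-0.1,-0.08,0,0,0],[0.08,-0.1,-0.08,0,0,0],[0.08,-0.1,-0.08,0,0,0]]' 0.08
python3 - <<'E'
from h import *
snap("wrist","w14");go([.627,-.1255,.018])
print("large",fit((.608,.073,.069),["w14"],[(0,.03)],span=.006))
print("small",fit((.7023,-.125,.02),["w14"],[(0,.02)],span=.006,zfree=False))
print("mid",fit((.628,-.126,.02),["w14"],[(0,.025)],span=.006,zfree=False))
E
```

```text
clock: 22.65
tool_pos: [0.5288, -0.026, 0.1478]
tool_rot: [0.0, -0.001, 1.0, 0.0]
ft_force: [0.6, 0.5, 0.8]
opening: 0.0801
gripper_force: 0.0
pos [ 0.5287 -0.0258  0.1476] shift [-0.0981 -0.0999  0.1296] turn [0. 0. 0.] clk 22.7
large (array([0.60237476, 0.07024268, 0.07225857]), np.float64(59.7732048034668))
small (array([ 0.70136777, -0.12242955,  0.02061866]), np.float64(69.39047241210938))
mid (array([ 0.62342299, -0.12258191,  0.0213183 ]), np.float64(75.69570922851562))
```

View pics/w14.png

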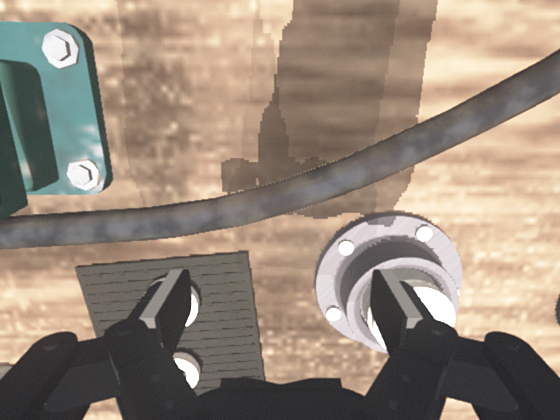

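The fingers cover the disc edges in this view: the hub is at (395,290), the mid disc at (185,303) and the small at (185,372). They were released at known TCP poses, so I'll go back to those, mid disc first.

```bash
python3 nudge.py '[[-0.03,-0.03,0,0,0,0],[-0.065,-0.06,0,0,0,0],[-0.0987,-0.09,0,0,0,0],[-0.0987,-0.1003,0.03,0,0,0],[-0.0987,-0.1003,0.07,0,0,0],[-0.0987,-0.1003,0.1,0,0,0],[-0.0987,-0.1003,0.118,0,0,0],[-0.0987,-0.1003,0.126,0,0,0],[-0.0987,-0.1003,0.1285,0,0,0],[-0.0987,-0.1003,0.1285,0,0,0]]' 0.068
python3 nudge.py '[[0,0,0,0,0,0],[0,0,0,0,0,0],[0,0,0,0,0,0],[0,0,0,0,0,0],[0,0,0,0,0,0]]' 0.04 45
python3 - <<'E'
from h import *
snap("wrist","w15");snap("top","t15");p=arm.sense()["tool_pos"];go([.6335,.2805,.0243])
x,s=fit((p[0]-.001,p[1],.02),["w15"],[(0,.025)],span=.006);print(x,s,x-p)
for f in (["t15"],["t15","w14"]):print("large",fit((.608,.073,.069),f,[(0,.03),(-.052,.066)],span=.006))
E
```

```text
clock: 23.7
tool_pos: [0.6278, -0.127, 0.0199]
tool_rot: [0.001, -0.0, 1.0, -0.0]
ft_force: [-0.3, -0.4, -0.1]
opening: 0.0677
gripper_force: 0.0
clock: 24.2
tool_pos: [0.6279, -0.1272, 0.0207]
tool_rot: [0.001, -0.0, 1.0, -0.0]
ft_force: [-3.2, 1.5, 11.2]
opening: 0.0474
gripper_force: 44.5
pos [ 0.6278 -0.1272  0.0207] shift [-0.0057  0.4077 -0.0037] turn [0. 0. 0.] clk 24.3
[ 0.62271927 -0.12622541  0.02059964] 133.06446838378906 [-5.11654371e-03  9.95058122e-04 -7.99813645e-05]
large (array([0.61237603, 0.07029125, 0.04250006]), np.float64(134.76220703125))
large (array([0.60969031, 0.07225602, 0.05821826]), np.float64(100.15277099609375))
```

```bash
python3 - <<'E'
from h import *
def F(f,p,r,tcp):
    for nm,c in (("flange",[(0,r)]),("fl+bore",[(0,r),(0,.0095)]),("bore",[(0,.0095)])):
        x,s=fit(p,[f],c,span=.008,zfree=False);print(f,nm,x[:2].round(4),round(s),"rel TCP",(x[:2]-tcp).round(4))
F("w15",(.625,-.1265,.02),.025,(.6278,-.1272))
F("w10",(.633,.281,.042),.025,(.6339,.2809))
F("w13",(.607,.074,.1093),.03,(.6075,.0746))
F("w9",(.7023,-.125,.02),.02,(.7023,-.1263))
F("w7",(.633,.281,.058),.02,(.6334,.2809))
E
python3 nudge.py '[[0,0,-0.02,0,0,0],[0,0,-0.05,0,0,0],[0,0,-0.085,0,0,0],[0,0,-0.09,0,0,0],[0,0,-0.09,0,0,0]]'
python3 - <<'E'
from h import *
snap("wrist","w16");p=arm.sense()["tool_pos"];print(p)
for c in ([(0,.025)],[(0,.025),(0,.0095)]):
  x,s=fit((p[0]-.002,p[1],p[2]-.0005),["w16"],c,span=.008,zfree=False);print(x-p,s)
im=cv2.imread("pics/w16.png");im2=cv2.imread("pics/w10.png")
cv2.imwrite("pics/c16.png",np.hstack([cv2.resize(a[180:360,180:380],None,fx=2,fy=2) for a in (im,im2)]))
E
```

```text
w15 flange [ 0.6231 -0.1263] 130 rel TCP [-0.0047  0.0009]
w15 fl+bore [ 0.6241 -0.1267] 111 rel TCP [-0.0037  0.0005]
w15 bore [ 0.6242 -0.1267] 108 rel TCP [-0.0036  0.0005]
w10 flange [0.6289 0.2821] 72 rel TCP [-0.005   0.0012]
w10 fl+bore [0.6309 0.2813] 71 rel TCP [-0.003   0.0004]
w10 bore [0.6309 0.2814] 83 rel TCP [-0.003   0.0005]
w13 flange [0.603  0.0741] 73 rel TCP [-0.0045 -0.0005]
w13 fl+bore [0.6048 0.0752] 75 rel TCP [-0.0027  0.0006]
w13 bore [0.6048 0.0751] 96 rel TCP [-0.0027  0.0005]
w9 flange [ 0.7026 -0.1247] 150 rel TCP [0.0003 0.0016]
w9 fl+bore [ 0.7029 -0.1242] 149 rel TCP [0.0006 0.0021]
w9 bore [ 0.7029 -0.1242] 148 rel TCP [0.0006 0.0021]
w7 flange [0.6342 0.2811] 69 rel TCP [0.0008 0.0002]
w7 fl+bore [0.6338 0.2814] 80 rel TCP [0.0004 0.0005]
w7 bore [0.6338 0.2814] 93 rel TCP [0.0004 0.0005]
clock: 24.8
tool_pos: [0.6278, -0.1272, 0.1107]
tool_rot: [0.002, -0.0, 1.0, -0.0]
ft_force: [-0.6, -0.4, -0.5]
opening: 0.0478
gripper_force: 47.0
[ 0.62712103 -0.12705204  0.10926281]
[-0.00169078  0.00046387 -0.00078629] 106.05740356445312
[-0.00211342  0.00038734 -0.0002416 ] 109.97261047363281
```

The held mid disc sits about 2.5 mm toward −x from the TCP. I'll allow for that and carry it over the spindle.

```bash
python3 nudge.py '[[0,0.02,0,0,0,0],[0,0.065,0,0,0,0],[0,0.11,0,0,0,0],[0,0.158,0,0,0,0],[0,0.206,0,0,0,0],[-0.002,0.254,0,0,0,0],[-0.004,0.302,0,0,0,0],[-0.008,0.35,0,0,0,0],[-0.008,0.39,0,0,0,0],[-0.008,0.4075,0,0,0,0],[-0.008,0.4075,0,0,0,0],[-0.008,0.4075,0,0,0,0]]'
python3 nudge.py '[[0,0,0,0,0,0],[0,0,0,0,0,0]]'
python3 - <<'E'
from h import *
snap("wrist","w17");p=arm.sense()["tool_pos"];go([.6355,.28,.0267])
x,s=fit((p[0]-.002,p[1],p[2]-.0007),["w17"],[(0,.025),(0,.0095)],span=.005,zfree=False);print("disc",x,s)
print("base",fit((.633,.2805,0),["w17"],[(.01,.042)],span=.006,zfree=False))
for f in ("w13","w12"): print("base/large",f,fit((.633,.2805,0),[f],[(.01,.042)],span=.006,zfree=False))
E
```

```text
clock: 26.05
tool_pos: [0.6346, 0.2794, 0.1077]
tool_rot: [-0.001, 0.0, 1.0, -0.001]
ft_force: [-0.1, -0.4, -2.0]
opening: 0.0473
gripper_force: 47.0
clock: 26.25
tool_pos: [0.6353, 0.2788, 0.1088]
tool_rot: [-0.0, 0.001, 1.0, -0.0]
ft_force: [-0.0, 0.0, -1.1]
opening: 0.0475
gripper_force: 47.0
pos [0.6352 0.2791 0.1089] shift [-0.0003  0.0009  0.0822] turn [0. 0. 0.] clk 26.3
disc [0.63184458 0.27926911 0.10935989] 55.596012115478516
base (array([6.31930724e-01, 2.81321583e-01, 2.17035345e-04]), np.float64(30.52627944946289))
base/large w13 (array([0.6321449 , 0.28065204, 0.00069687]), np.float64(63.57149124145508))
base/large w12 (array([ 0.63924818,  0.27148289, -0.01361257]), np.float64(52.72445297241211))
```

```bash
python3 nudge.py '[[0,0.001,0.015,0,0,0],[0,0.001,0.025,0,0,0],[0,0.001,0.032,0,0,0],[0,0.001,0.038,0,0,0],[0,0.001,0.042,0,0,0]]'
python3 nudge.py '[[0,0,0.01,0,0,0],[0,0,0.02,0,0,0],[0,0,0.028,0,0,0],[0,0,0.034,0,0,0],[0,0,0.037,0,0,0],[0,0,0.038,0,0,0],[0,0,0.038,0,0,0]]'
```

```text
clock: 26.8
tool_pos: [0.6348, 0.2813, 0.0661]
tool_rot: [-0.0, -0.0, 1.0, -0.0]
ft_force: [0.7, 0.5, -0.9]
opening: 0.0472
gripper_force: 47.0
clock: 27.5
tool_pos: [0.6351, 0.2814, 0.029]
tool_rot: [0.0, -0.0, 1.0, -0.0]
ft_force: [-0.5, 0.1, -1.4]
opening: 0.0471
gripper_force: 47.0
```

Clear down the post with no contact force. I'll seat it and release.

```bash
python3 nudge.py '[[0,0,0.001,0,0,0],[0,0,0.0025,0,0,0],[0,0,0.0025,0,0,0]]'
python3 nudge.py '[[0,0,0,0,0,0],[0,0,0,0,0,0],[0,0,0,0,0,0],[0,0,-0.01,0,0,0],[0,0,-0.04,0,0,0],[0,0,-0.08,0,0,0],[0,-0.03,-0.11,0,0,0],[0,-0.07,-0.11,0,0,0],[0,-0.12,-0.11,0,0,0],[0,-0.12,-0.11,0,0,0],[0,-0.12,-0.11,0,0,0],[0,-0.12,-0.11,0,0,0]]' 0.068
python3 - <<'E'
from h import *
snap("wrist","w18");go([.7021,-.1262,.02])
print("mid",fit((.633,.2805,.026),["w18"],[(0,.025)],span=.008))
print("large",fit((.608,.073,.069),["w18"],[(0,.03)],span=.006))
print("large",fit((.608,.073,.069),["w18"],[(0,.03),(0,.0095)],span=.006,zfree=False))
print("hub",fit((.608,.073,0),["w18"],[(.017,.066)],span=.006,zfree=False))
E
```

```text
clock: 27.8
tool_pos: [0.6352, 0.2815, 0.0268]
tool_rot: [0.0, -0.0, 1.0, 0.0]
ft_force: [0.0, -0.7, 3.4]
opening: 0.0472
gripper_force: 47.3
clock: 29.0
tool_pos: [0.635, 0.1625, 0.1368]
tool_rot: [0.0, -0.001, 1.0, 0.0]
ft_force: [-0.3, 0.3, -0.8]
opening: 0.068
gripper_force: 0.0
pos [0.6349 0.1628 0.1367] shift [-0.0667 -0.2892  0.1165] turn [0. 0. 0.] clk 29.05
mid (array([0.63367616, 0.28206818, 0.0247514 ]), np.float64(141.33103942871094))
large (array([0.60701815, 0.07413733, 0.06725189]), np.float64(149.85037231445312))
large (array([0.60636797, 0.07513937, 0.06853821]), np.float64(149.9166259765625))
hub (array([0.60546239, 0.071695  , 0.00081156]), np.float64(61.14179611206055))
```

The large disc reads level at 67–69 mm and the mid disc's top at 25 mm, so both are seated. Now the small disc.

```bash
python3 nudge.py '[[-0.01,-0.045,0,0,0,0],[-0.02,-0.09,0,0,0,0],[-0.03,-0.137,0,0,0,0],[-0.042,-0.184,0,0,0,0],[-0.055,-0.23,0,0,0,0],[-0.0672,-0.275,0,0,0,0],[-0.0672,-0.288,0.03,0,0,0],[-0.0672,-0.288,0.07,0,0,0],[-0.0672,-0.288,0.1,0,0,0],[-0.0672,-0.288,0.112,0,0,0],[-0.0672,-0.288,0.1165,0,0,0],[-0.0672,-0.288,0.1165,0,0,0]]' 0.06
python3 nudge.py '[[0,0,0,0,0,0],[0,0,0,0,0,0],[0,0,0,0,0,0],[0,0,0,0,0,0],[0,0,0,0,0,0]]' 0.03 40
python3 - <<'E'
from h import *
print(arm.sense()["tool_pos"])
E
python3 nudge.py '[[0,0,-0.02,0,0,0],[0,0,-0.05,0,0,0],[0,0,-0.085,0,0,0],[0,0,-0.1,0,0,0],[0,0,-0.1,0,0,0],[0,0,-0.1,0,0,0]]'
python3 - <<'E'
from h import *
snap("wrist","w19");p=arm.sense()["tool_pos"];go([.633,.2805,.042])
for c in ([(0,.02)],[(0,.02),(0,.0095)]):
  x,s=fit((p[0],p[1],p[2]),["w19"],c,span=.006,zfree=False);print(x-p,s)
E
```

```text
clock: 30.25
tool_pos: [0.7029, -0.1261, 0.0206]
tool_rot: [0.0, -0.0, 1.0, -0.0]
ft_force: [-0.2, -0.2, -0.1]
opening: 0.0604
gripper_force: 0.0
clock: 30.75
tool_pos: [0.7033, -0.1266, 0.022]
tool_rot: [0.001, -0.0, 1.0, -0.0]
ft_force: [-2.2, 0.5, 7.8]
opening: 0.0375
gripper_force: 39.3
[ 0.70325047 -0.12658686  0.02195087]
clock: 31.35
tool_pos: [0.7022, -0.1265, 0.1204]
tool_rot: [0.0, -0.0, 1.0, -0.0]
ft_force: [0.0, 0.1, -0.4]
opening: 0.0377
gripper_force: 40.4
pos [ 0.7018 -0.1264  0.1195] shift [0.0686 0.407  0.0776] turn [0. 0. 0.] clk 31.4
[-0.00334865  0.00131361  0.00170177] 64.97306060791016
[-0.00115253  0.00039401  0.00087344] 55.303504943847656
```

```bash
python3 nudge.py '[[0.005,0.02,0,0,0,0],[0.015,0.065,0,0,0,0],[0.023,0.11,0,0,0,0],[0.031,0.158,0,0,0,0],[0.039,0.206,0,0,0,0],[0.047,0.253,0,0,0,0],[0.055,0.3,0,0,0,0],[0.063,0.345,0,0,0,0],[0.0682,0.39,0,0,0,0],[0.0682,0.4075,0,0,0,0],[0.0682,0.4075,0,0,0,0],[0.0682,0.4075,0,0,0,0]]'
python3 nudge.py '[[0,0,0,0,0,0],[0,0,0,0,0,0]]'
python3 - <<'E'
from h import *
snap("wrist","w20");p=arm.sense()["tool_pos"];go([.634,.2805,.044])
x,s=fit((p[0]-.001,p[1],p[2]-.002),["w20"],[(0,.02),(0,.0095)],span=.005,zfree=False);print("disc",x,s)
print("base",fit((.633,.2805,0),["w20"],[(.01,.042)],span=.006,zfree=False))
E
```

```text
clock: 32.6
tool_pos: [0.6335, 0.2804, 0.119]
tool_rot: [-0.001, -0.0, 1.0, -0.001]
ft_force: [-0.6, -0.3, -0.1]
opening: 0.0377
gripper_force: 40.4
clock: 32.8
tool_pos: [0.6343, 0.2794, 0.1198]
tool_rot: [-0.0, 0.001, 1.0, -0.0]
ft_force: [-0.2, 0.2, -0.4]
opening: 0.0375
gripper_force: 40.4
pos [0.6343 0.2797 0.1199] shift [0.0003 0.0009 0.0759] turn [0. 0. 0.] clk 32.85
disc [0.63347421 0.27982121 0.11904894] 61.25571060180664
base (array([ 6.31589689e-01,  2.81637894e-01, -1.93652873e-05]), np.float64(28.873497009277344))
```

```bash
python3 nudge.py '[[0.001,0.001,0.015,0,0,0],[0.001,0.001,0.027,0,0,0],[0.001,0.001,0.035,0,0,0],[0.001,0.001,0.041,0,0,0],[0.001,0.001,0.045,0,0,0]]'
python3 nudge.py '[[0,0,0.01,0,0,0],[0,0,0.018,0,0,0],[0,0,0.024,0,0,0],[0,0,0.028,0,0,0],[0,0,0.029,0,0,0],[0,0,0.029,0,0,0]]'
```

```text
clock: 33.35
tool_pos: [0.6328, 0.2817, 0.074]
tool_rot: [-0.0, -0.0, 1.0, -0.0]
ft_force: [0.5, 0.2, -0.4]
opening: 0.0379
gripper_force: 40.4
clock: 33.95
tool_pos: [0.633, 0.2819, 0.0459]
tool_rot: [0.0, -0.0, 1.0, -0.0]
ft_force: [-0.0, 0.2, -0.0]
opening: 0.0375
gripper_force: 40.4
```

```bash
python3 nudge.py '[[0,0,0.001,0,0,0],[0,0,0.0022,0,0,0],[0,0,0.0022,0,0,0]]'
python3 nudge.py '[[0,0,0,0,0,0],[0,0,0,0,0,0],[0,0,0,0,0,0],[0,0,-0.01,0,0,0],[0,0,-0.04,0,0,0],[0,0,-0.08,0,0,0],[0.03,-0.03,-0.11,0,0,0],[0.06,-0.06,-0.12,0,0,0],[0.08,-0.1,-0.12,0,0,0],[0.08,-0.11,-0.12,0,0,0],[0.08,-0.11,-0.12,0,0,0],[0.08,-0.11,-0.12,0,0,0]]' 0.07
python3 - <<'E'
from h import *
snap("wrist","w21");go([.6,.2,.2])
print("small",fit((.633,.2815,.042),["w21"],[(0,.02)],span=.008))
print("mid",fit((.633,.2815,.026),["w21"],[(0,.025)],span=.008))
print("large",fit((.607,.073,.069),["w21"],[(0,.03)],span=.008))
E
```

```text
clock: 34.25
tool_pos: [0.6332, 0.282, 0.044]
tool_rot: [0.0, -0.0, 1.0, 0.0]
ft_force: [-0.1, 1.3, 1.8]
opening: 0.0378
gripper_force: 40.6
clock: 35.45
tool_pos: [0.5535, 0.1729, 0.1642]
tool_rot: [0.0, -0.0, 1.0, 0.0]
ft_force: [0.2, 0.7, 0.0]
opening: 0.0699
gripper_force: 0.0
pos [0.5534 0.1732 0.1638] shift [-0.0467  0.0267 -0.0362] turn [0. 0. 0.] clk 35.5
small (array([0.63037441, 0.27949526, 0.04545463]), np.float64(97.69715881347656))
mid (array([0.65385514, 0.29649133, 0.00299653]), np.float64(87.80782318115234))
large (array([0.60840415, 0.07121852, 0.06293327]), np.float64(111.20368957519531))
```

View pics/w21.png

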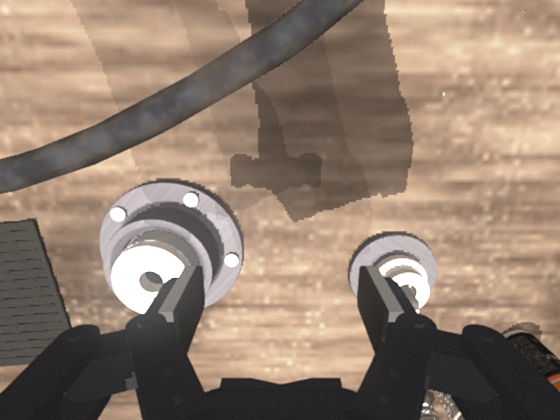

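The final view shows the large disc seated on the hub at (150,278). The small disc sits on the middle one on the spindle at (408,285), with the gripper clear. The seating heights and contact forces matched at each release, so I'm handing it in.

```bash
python3 -c "
from cell import arm
print(arm.job_done())"
```

```text
the job is handed in; nothing more can be done
None
```

The job is handed in at about 35.5 s of robot time: the large race is in the hub's counterbore with the largest disc seated on it, the middle and smallest discs are back on the spindle in that order, and the small race was not touched; the hand-in returned no verdict.

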